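# Check-weigh a padlock on the sprung hook scale

### The job

Check-weigh the long-shackle padlock: hang it by its shackle on the hook of the spring scale, very slowly easing its whole weight onto the spring so that the hook neither jumps nor gets pressed beyond the padlock's own weight, then let go and leave it hanging untouched until it has been at rest for a full second. After that lift it just as slowly off the hook, without dragging on it, and set it down softly, standing upright, inside the black tray. Leave the short-shackle padlock where it stands.

Things in the scene. Friction and masses are not known exactly. Their poses are not given: they have to be found in the camera images.
- padlock: The padlock to weigh, long shackle: steel block 60 (x) x 26 (y) x 50 (z) mm, standing; on top a U shackle of 9 mm round bar in its x-z plane, 109 mm high overall. The legs, upright from 50 to 85 mm, are 49 mm wide over their outsides (along x), where it can be gripped; 31 mm between them. Origin: centre of the underside, z up. Mass unknown, 0.16 to 0.68 kg.
- shackle_arch (a point): Inside top of the padlock's shackle arch, which comes to rest on the hook: 100 mm straight above the padlock's origin. The arch is half round, inner radius 15 mm.
- short_padlock: Bystander: same steel block 60 x 26 x 50 mm but a short shackle, 84 mm high overall. Origin: centre of the underside. Must stay where it stands.
- scale: Spring scale fixed to the bench. Origin on the bench, straight below the hook's seat. Base plate 12 mm high (x -65 to 65, y -40 to 150 mm); white housing 66 mm wide, y 100 to 130 mm, 270 mm high. A level round prong, 8 mm thick, comes out of the housing and points along the scale's own -y. The padlock goes on from the -y side, its shackle plane along the scale's x.
- hook_seat (a point): Point on the upper side of the prong where the arch should hang; 220 mm above the bench when unloaded; moves down with the hook. The prong is straight from 84 mm behind it (+y) to 18 mm in front (-y).
- hook_tip (a point): Top of the prong's turned-up end, 23 mm in front (-y) of the seat and 14 mm above it: the arch must be lifted over it. Moves with the hook.
- hook (a joint): Downward travel of the hook, m: 0 unloaded (upper stop), 0.105 lower stop. Soft spring, 80 N/m after 0.1 N preload, so the padlock settles at 0.019 to 0.082 by its mass; lightly damped, it jumps and bounces if let go out of balance. Delicate: keep its motion below 0.05 m/s down or up, its travel under 0.095 and the force between padlock and scale below 9 N.
- tray: Black open tray 200 (x) x 160 (y) x 45 (z) mm, walls and floor 5 mm thick, fixed to the bench. Origin: centre of the underside.
- parts_box: Bystander: clear divided parts box 140 x 220 x 35 mm, fixed. Origin: centre of the underside.
- carton: Bystander: open cardboard carton 140 x 100 x 45 mm, fixed. Origin: centre of the underside.
There are look-alikes about, which are no part of the job. What is shaped like the padlock but purple is not meant.

How it is judged:
By the outcome, as a careful person would: the job done as asked, in the order asked, and still so for the second after the job is handed in, with the robot touching nothing.
It also fails if it takes over 72 s, if anything falls off the work surface, if the arm or the gripper's body presses on something with over 40 N, if the wrist force passes 120 N, or if a joint passes its speed limit or range.

### The arm

A 7-joint arm with a two-finger parallel gripper is mounted at the origin on the work surface. World frame = base frame: x ahead of the robot, y to its left, z up, the work surface at z = 0. Lengths are in m, angles in rad, forces in N, time in s.
With the tool pointing down it reaches from about 0.375 to 0.925 m from the base axis. Payload 3.1 kg.
Tool frame: the origin (TCP) lies between the finger pads; the fingertips stand 19 mm ahead of it and the grasp point (between the pads) is the TCP; z points along the fingers, y is the direction in which the jaws open and shut (so a half turn about z gives the same grasp; the last joint's range is limited). The gripper opens to 85 mm and grips with 20 to 120 N. Pads are 22 mm wide; open, the fingers measure 114 mm over their backs; the gripper's body (76 mm by 85 mm) begins 54 mm behind the grasp point. The pads swing forward as they close: fully open they stand 13 mm farther back than shut.
Start: joints at [1.097, 0.383, 0.044, 1.598, -0.018, 1.161, -0.05], TCP at [0.239, -0.605, 0.25] pointing down, gripper open.
Joint ranges: [-2.61, 2.61], [-0.41, 2.15], [-1.48, 1.57], [0, 2.5], [-1.57, 4.71], [0.05, 1.97], [-2.85, 2.85]. Speed limits (rad/s): [2.79, 2.79, 3.14, 3.14, 3.14, 3.14, 3.14].

### API

Orientations are given as a unit quaternion [x, y, z, w].
In Python, from bench import move_ptp, movel, move_j, move_gripper, pause, inverse_kinematics, read_camera, camera_params, MotionError, sign_off, look_for, tip_of, read_time_s, read_qpos, read_joint_vel, read_effort, read_eef_pos, read_tcp_rot, read_ft_force, read_ft_torque, read_finger_gap gives the robot as it stands. Calls block until the motion is done:
- move_ptp(position, orientation): joint-space move of the TCP to a pose.
- movel(position, orientation=None, speed=0.15): straight line of the TCP; orientation=None keeps the orientation; speed is the mean speed in m/s.
- move_j(angles): joint-space move.
- move_gripper(opening, effort=None): finger opening in m; effort is the grip in N (None keeps the last); returns when the fingers have stopped.
- pause(seconds).
- inverse_kinematics(position, orientation): joint angles nearest the present ones, or None.
- read_camera(name): name is "side" or "top"; returns the picture (400x640x3 uint8, red, green, blue); there is no depth.
- camera_params(name): a dict with "K" (3x3 intrinsics, pixels), "camera_from_world" (4x4, takes a point from world to camera coordinates). Camera axes: x right, y down, z forward; pixel columns grow to the right and rows downward; lengths in m; the calibration is good to about 2 mm. A picture is of the moment at which its call begins. camera_params takes no time and is no camera call.
A pose or a line that the arm cannot do raises MotionError and nothing moves.
- sign_off(): hands the job in, once; it reports no verdict.
Trained networks look in the newest picture that a camera, given by its name, has taken for a name from the list of things; names that differ only in an ending like _2 or _b are one class to them, and where a whole thing is asked for, a point or a joint stands for the part that bears it (a point fixed in the world has none). Each returns a list of dicts, best first, with "confidence" (0 to 1); they miss things now and then, are a little off and sometimes report something else, mostly with a low value. They report only what shows in the picture. A call takes as long as a camera call. They do not tell look-alikes from the thing itself.
- look_for(camera, name): "at" ([column, row] in pixels, amid what is visible of it).
- tip_of(camera, name): "at" ([column, row] in pixels: a listed point, or the origin of a listed thing).
Readings, each from a call of its own:
- read_time_s(): time.
- read_qpos(): joint angles.
- read_joint_vel(): joint speeds.
- read_effort(): joint torques, N m.
- read_eef_pos(): TCP position.
- read_tcp_rot(): TCP orientation.
- read_ft_force(): force on the tool from outside, world axes, zero at the start.
- read_ft_torque(): the same for the moment, N m.
- read_finger_gap(): finger opening in m.
Only numpy, scipy, OpenCV 4.12 (cv2) and the standard library are available. Lean on these libraries where they do the work, as an engineer would, in place of code of your own. Each camera call takes 0.05 s, during which the arm holds its last target.

## Working session

There is one attempt and no reset: what is moved stays moved. The work goes in short steps, each a Python script; the robot and the scene stay as the last script left them, time stands still between calls to the robot, and variables do not carry over. Pictures are saved under pics/ and viewed, and the job is handed in when it is done.

```bash
ls; mkdir -p pics
python3 - <<'E'
from bench import *
import cv2
for c in("side","top"):
    im=read_camera(c); cv2.imwrite(f"pics/{c}0.png",im[:,:,::-1])
    p=camera_params(c);print(c,p["K"],p["camera_from_world"])
    for n in("padlock","short_padlock","scale","tray"): print(n,[(d["at"],round(d["confidence"],2)) for d in look_for(c,n)],[(d["at"],round(d["confidence"],2)) for d in tip_of(c,n)])
    for n in("hook_seat","hook_tip","shackle_arch"): print(n,[(d["at"],round(d["confidence"],2)) for d in tip_of(c,n)])
print(read_time_s(),read_tcp_rot(),read_eef_pos(),read_ft_force())
E
```

```text
pics
side [[422.33480452   0.         319.34538396]
 [  0.         422.33480452 195.72196455]
 [  0.           0.           1.        ]] [[-0.99316336 -0.11671862  0.00181738  0.6014405 ]
 [-0.09106734  0.76496785 -0.63759778  0.14030527]
 [ 0.0730293  -0.63340426 -0.77036729  1.09439721]
 [ 0.          0.          0.          1.        ]]
padlock [([396.3, 201.2], 0.8), ([365.2, 220.4], 0.79)] [([395.5, 211.1], 0.85), ([364.8, 227.7], 0.68)]
short_padlock [([380.2, 180.8], 0.76)] [([376.5, 183.8], 0.8)]
scale [([328.6, 307.0], 0.83), ([339.5, 247.9], 0.69)] [([338.9, 292.4], 0.63)]
tray [([311.1, 153.4], 0.75)] [([310.6, 158.1], 0.88)]
hook_seat [([345.3, 238.2], 0.66)]
hook_tip [([347.6, 228.8], 0.6), ([250.9, 219.7], 0.16)]
shackle_arch [([366.9, 202.9], 0.87), ([399.4, 187.8], 0.82), ([345.5, 227.9], 0.75)]
top [[478.8025686    0.         321.19752407]
 [  0.         478.8025686  201.12417115]
 [  0.           0.           1.        ]] [[-0.0242848  -0.99969874  0.00356022  0.01077151]
 [-0.99497629  0.0238238  -0.09723477  0.60022512]
 [ 0.09712066 -0.00590366 -0.9952551   1.37454042]
 [ 0.          0.          0.          1.        ]]
padlock [([351.2, 265.3], 0.73), ([330.2, 243.1], 0.68)] [([350.1, 266.1], 0.55), ([328.2, 240.6], 0.46)]
short_padlock [([380.2, 249.9], 0.64), ([220.5, 214.9], 0.46)] [([377.7, 250.8], 0.59)]
scale [([236.4, 214.8], 0.56)] [([256.2, 223.5], 0.8)]
tray [([408.5, 177.2], 0.94)] [([406.3, 181.3], 0.95)]
hook_seat [([248.9, 219.4], 0.59)]
hook_tip [([257.4, 226.9], 0.77)]
shackle_arch [([326.8, 236.1], 0.66), ([354.0, 265.9], 0.66), ([246.9, 218.1], 0.21)]
1.2 [ 9.82390946e-01  1.86836905e-01 -6.12271101e-06 -1.41407835e-05] [ 0.23857021 -0.60461835  0.25027024] [ 0.5674656   0.25247749 -0.33808842]
```

View pics/side0.png

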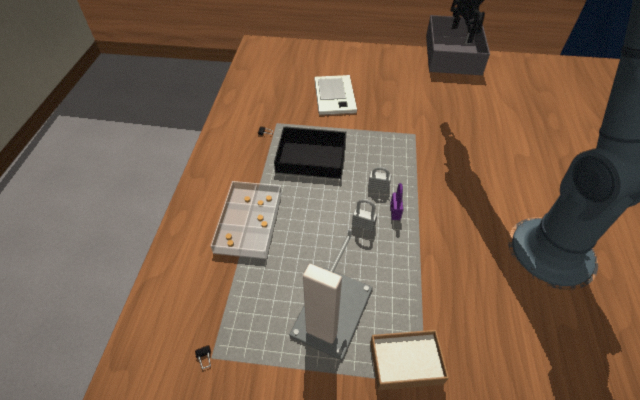

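View pics/top0.png

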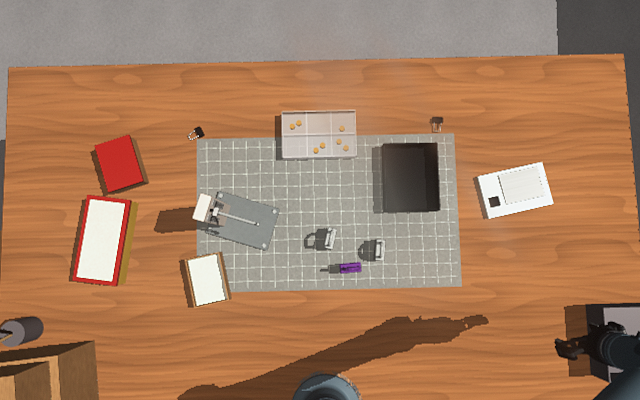

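Run:
```python
import cv2
s=cv2.imread("pics/side0.png");t=cv2.imread("pics/top0.png")
cv2.imwrite("pics/side0c.png",cv2.resize(s[130:330,230:450],None,fx=3,fy=3,interpolation=2)[:600])
cv2.imwrite("pics/top0c.png",cv2.resize(t[150:300,190:460],None,fx=2.9,fy=2.9,interpolation=2))
```

```text
(no output)
```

View pics/side0c.png

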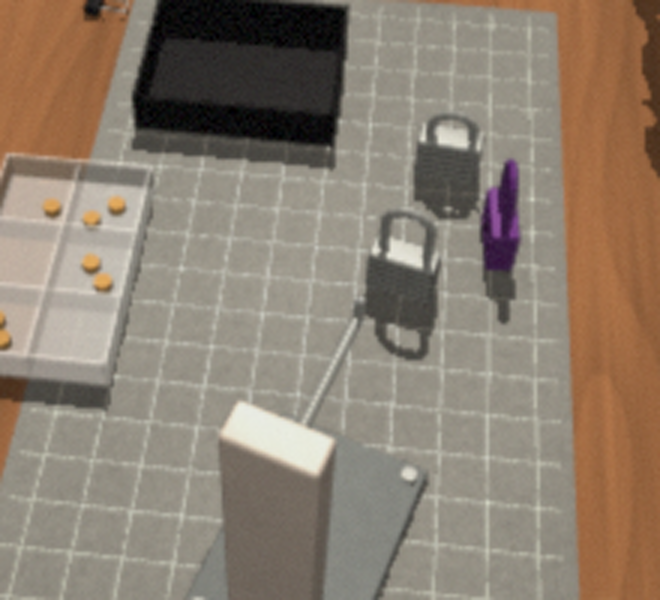

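View pics/top0c.png

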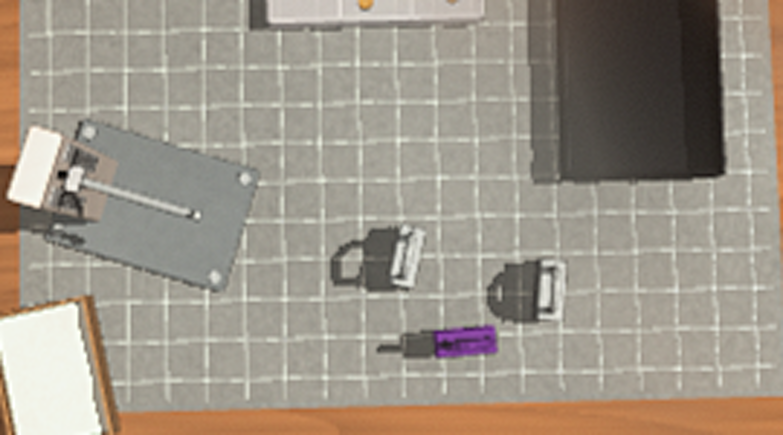

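The top view has three padlock shapes. Purple is at (349,267), which is excluded. The steel short-shackle one is at (378,250), and the steel long-shackle one at (329,240), which is (365,217) in the side view. In both crops the last one clearly has the taller arch and the long-loop shadow, so it's the target. The scale prong runs from the housing at about (204,207) to its tip at about (257,224), and the tray is at (408,178). Next I'll triangulate these.

```bash
cat > h.py <<'E'
from bench import *
import numpy as np, cv2
P={c:camera_params(c) for c in("side","top")}
def proj(c,X):
    T=P[c]["camera_from_world"];X=np.atleast_2d(X);q=(X@T[:3,:3].T+T[:3,3])@P[c]["K"].T
    return q[:,:2]/q[:,2:]
def tri(s,t):
    M=[P[c]["K"]@P[c]["camera_from_world"][:3] for c in("side","top")]
    X=cv2.triangulatePoints(M[0],M[1],np.array(s,float).reshape(2,1),np.array(t,float).reshape(2,1)).ravel();X=X[:3]/X[3]
    e=[np.linalg.norm(proj("side",X)[0]-s),np.linalg.norm(proj("top",X)[0]-t)]
    return X.round(4),np.round(e,1)
def plane(c,uv,z):
    T=P[c]["camera_from_world"];R=T[:3,:3];C=-R.T@T[:3,3]
    d=R.T@np.linalg.inv(P[c]["K"])@np.array([uv[0],uv[1],1.]);return (C+d*(z-C[2])/d[2]).round(4)
def quat(phi): # tool y along world angle phi
    a=phi+np.pi/2;return [float(np.cos(a/2)),float(np.sin(a/2)),0.,0.]
E
python3 - <<'E'
from h import *
print("pad org",tri([364.8,227.7],[328.2,240.6]),plane("side",[364.8,227.7],0),plane("top",[328.2,240.6],0))
print("arch",tri([366.9,202.9],[326.8,236.1]),plane("side",[366.9,202.9],.1),plane("top",[326.8,236.1],.1))
print("arch short",plane("side",[376.5,183.8],0),plane("top",[377.7,250.8],0))
print("purple",plane("side",[395.5,211.1],0),plane("top",[350.1,266.1],0))
print("seat",tri([345.3,238.2],[248.9,219.4]),plane("side",[345.3,238.2],.22),plane("top",[248.9,219.4],.22))
print("tip",tri([347.6,228.8],[257.4,226.9]),plane("side",[347.6,228.8],.234),plane("top",[257.4,226.9],.234))
print("scale",tri([338.9,292.4],[256.2,223.5]),plane("side",[338.9,292.4],0),plane("top",[256.2,223.5],0))
print("tray",tri([310.6,158.1],[406.3,181.3]),plane("side",[310.6,158.1],0),plane("top",[406.3,181.3],0))
f=np.array([read_ft_force() for _ in range(20)]);print(f.mean(0),f.std(0),read_time_s())
E
python3 - <<'E'
import cv2
s=cv2.imread("pics/side0.png");t=cv2.imread("pics/top0.png")
a=cv2.resize(s[195:255,320:390],None,fx=8,fy=8,interpolation=2);b=cv2.resize(t[195:255,190:290],None,fx=8,fy=8,interpolation=2)
cv2.imwrite("pics/sc.png",a);cv2.imwrite("pics/tc.png",b)
cv2.imwrite("pics/tp.png",cv2.resize(t[220:285,300:400],None,fx=8,fy=8,interpolation=2))
E
```

```text
pad org (array([ 0.4843, -0.0219, -0.0121]), array([0.4, 0.3])) [ 0.4838 -0.0132  0.    ] [ 0.4849 -0.0218  0.    ]
arch (array([ 0.4921, -0.016 ,  0.1037]), array([1.9, 1.4])) [ 0.4872 -0.0184  0.1   ] [ 0.4959 -0.0164  0.1   ]
arch short [ 0.4574 -0.1747  0.    ] [ 0.4512 -0.1677  0.    ]
purple [ 0.4018 -0.0797  0.    ] [ 0.4083 -0.0846  0.    ]
seat (array([0.5364, 0.1799, 0.2271]), array([1.9, 1.2])) [0.5326 0.1755 0.22  ] [0.5398 0.1807 0.22  ]
tip (array([0.5243, 0.1583, 0.2285]), array([2.7, 1.7])) [0.5297 0.1618 0.234 ] [0.5197 0.1578 0.234 ]
scale (array([0.5386, 0.19  , 0.0108]), array([0.9, 0.6])) [0.5365 0.1847 0.    ] [0.5409 0.1913 0.    ]
tray (array([ 0.6604, -0.2624, -0.0065]), array([1.1, 0.9])) [ 0.6629 -0.2565  0.    ] [ 0.6569 -0.2612  0.    ]
[ 0.5674656   0.25247749 -0.33808842] [1.11022302e-16 0.00000000e+00 1.66533454e-16] 1.2
```

View pics/sc.png

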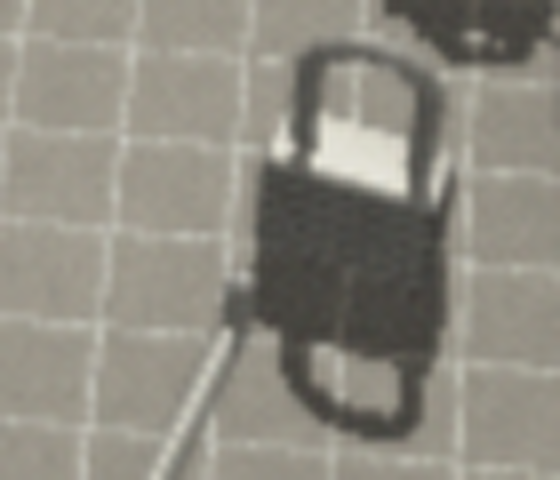

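View pics/tc.png

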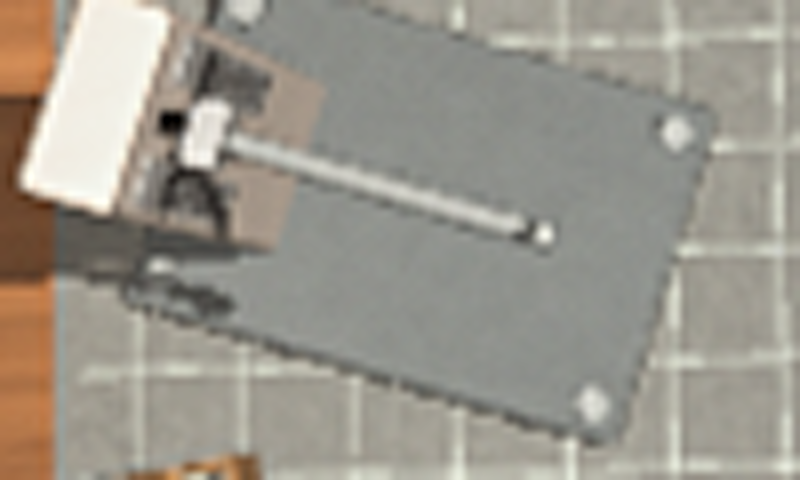

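View pics/tp.png

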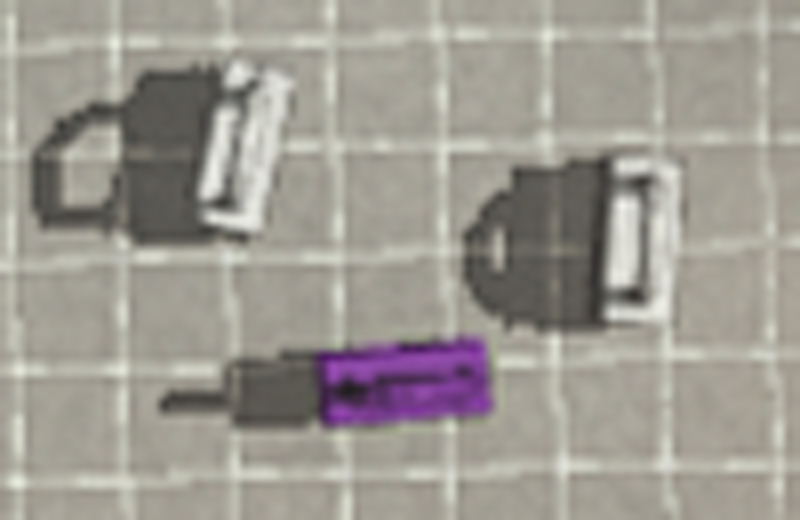

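Run:
```python
from h import *
def up(u,o): return [(u[0]+.5)/8-.5+o[0],(u[1]+.5)/8-.5+o[1]]
T=(190,195);D=(300,220);S=(320,195)
c=[plane("top",up(u,D),.05) for u in[(235,62),(292,78),(250,235),(200,218)]]
for x in c: print(x)
print("pad ctr",np.mean(c,0),"edges",c[3]-c[0],c[2]-c[1],"yaw",[np.degrees(np.arctan2(*(a[1::-1]))) for a in (c[0]-c[3],c[1]-c[2])])
# side top-face corners of block: back edge left, front edge left/right
s=[plane("side",up(u,S),.05) for u in[(262,162),(440,212)]];print("front edge side",s,np.mean(s,0))
print("tip top",plane("top",up((543,233),T),.234),"tri",tri(up((240,280),S),up((543,233),T)))
a=plane("top",up((232,144),T),.216);b=plane("top",up((510,223),T),.216);print("prong",a,b,np.degrees(np.arctan2(*(b-a)[1::-1])))
q=[plane("top",up(u,T),.012) for u in[(715,100),(620,447),(130,300)]];print("plate",q)
print([np.degrees(np.arctan2(*(v)[1::-1])) for v in(q[0]-q[1],q[2]-q[1])], np.linalg.norm(q[0]-q[1]))
```

```text
[ 0.5222 -0.024   0.05  ]
[ 0.5159 -0.0443  0.05  ]
[ 0.4602 -0.0277  0.05  ]
[ 0.4667 -0.01    0.05  ]
pad ctr [ 0.49125 -0.0265   0.05   ] edges [-0.0555  0.014   0.    ] [-0.0557  0.0166  0.    ] yaw [np.float64(-14.157632649677247), np.float64(-16.59537922340279)]
front edge side [array([ 0.5207, -0.0146,  0.05  ]), array([ 0.4623, -0.0012,  0.05  ])] [ 0.4915 -0.0079  0.05  ]
tip top [0.5277 0.1576 0.234 ] tri (array([0.527 , 0.1585, 0.2275]), array([0.7, 0.4]))
prong [0.5592 0.2579 0.216 ] [0.5321 0.1703 0.216 ] -107.19001400502086
plate [array([0.5873, 0.1218, 0.012 ]), array([0.4603, 0.1587, 0.012 ]), array([0.5186, 0.3383, 0.012 ])]
[np.float64(-16.20128519656872), np.float64(72.01603862022769)] 0.13225206992709043
```

```bash
cat >> h.py <<'E'
def padmodel(x,y,z,yaw):
    B=[[sx*.03,sy*.013,zz] for zz in(0,.05) for sx,sy in((-1,-1),(1,-1),(1,1),(-1,1),(-1,-1))]
    th=np.linspace(0,np.pi,15)
    S=[[.02,0,.05]]+[[.02*np.cos(t),0,.085+.0195*np.sin(t)] for t in th]+[[-.02,0,.05]]
    R=np.array([[np.cos(yaw),-np.sin(yaw),0],[np.sin(yaw),np.cos(yaw),0],[0,0,1]])
    return [np.array(a)@R.T+[x,y,z] for a in(B[:5],B[5:],S)]
def overlay(im,c,models,box,k,fn):
    x0,y0,x1,y1=box
    o=cv2.resize(np.ascontiguousarray(im[y0:y1,x0:x1,::-1]),None,fx=k,fy=k,interpolation=2)
    for m,col in models:
        for L in m:
            q=(proj(c,L)-[x0,y0]+.5)*k-.5
            cv2.polylines(o,[np.round(q).astype(np.int32)],False,col,1)
    cv2.imwrite(fn,o)
E
python3 - <<'E'
from h import *
m=[(padmodel(.490,-.023,0,np.radians(-15.5)),(0,0,255))]
y=np.radians(-17);ux=np.array([np.cos(y),np.sin(y),0]);uy=np.array([-np.sin(y),np.cos(y),0]);o=np.array([.5345,.179,0]);z=np.array([0,0,1])
L=[[o+.084*uy+.216*z,o-.018*uy+.216*z,o-.023*uy+.234*z],[o+a*ux+b*uy+.012*z for a,b in((-.065,-.04),(.065,-.04),(.065,.15),(-.065,.15),(-.065,-.04))],[o+a*ux+b*uy+.27*z for a,b in((-.033,.10),(.033,.1),(.033,.13),(-.033,.13),(-.033,.1))]]
t=np.array([.6575,-.2605,0]);yt=0
L+=[[t+[a*.1,b*.08,.045] for a,b in((-1,-1),(1,-1),(1,1),(-1,1),(-1,-1))]]
L+=[padmodel(.454,-.17,0,np.radians(0))[1]]
m+=[([np.array(l) for l in L],(255,0,0))]
s=cv2.imread("pics/side0.png")[:,:,::-1];tt=cv2.imread("pics/top0.png")[:,:,::-1]
overlay(s,"side",m,(260,120,420,340),2.7,"pics/os.png");overlay(tt,"top",m,(190,130,450,290),3,"pics/ot.png")
E
```

```text
(no output)
```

View pics/os.png

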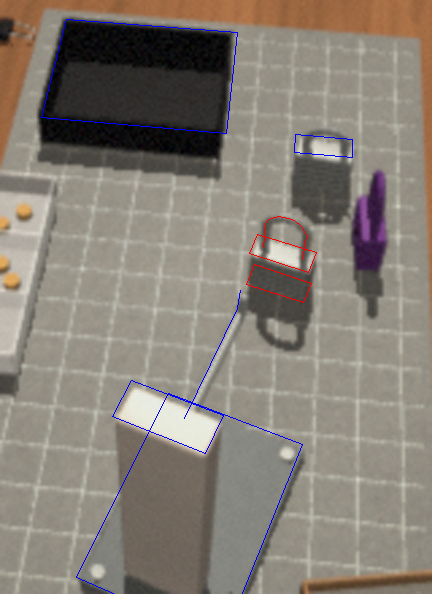

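View pics/ot.png

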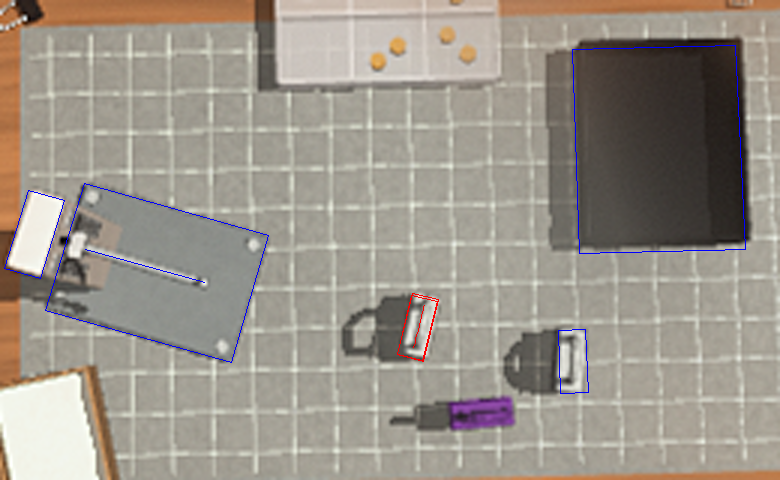

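Run:
```python
from h import *
for n,p,yw in(("pad",(.49,-.023,.073),-15.5),("padup",(.49,-.023,.25),-15.5),("hook",(.5345,.179,.22-.1+.073+.04),-17),("tray",(.66,-.26,.078),0)):
    for k in(0,180):
        q=inverse_kinematics(list(p),quat(np.radians(yw+k)));print(n,k,None if q is None else np.round(q,2))
```

```text
pad 0 [ 0.42  0.39 -0.52  2.08  0.28  0.74 -0.54]
pad 180 [ 0.99  0.74 -1.24  2.06  0.86  1.    2.15]
padup 0 [ 0.5   0.12 -0.57  1.95  0.07  1.09 -0.37]
padup 180 [ 1.07  0.27 -1.23  1.93  0.28  1.13  2.6 ]
hook 0 [ 0.42  0.4  -0.98  1.79  0.37  1.15 -0.98]
hook 180 [ 0.57  0.54 -1.24  1.78  0.54  1.22  2.02]
tray 0 [ 0.56  0.69 -0.34  1.54  0.26  0.96  0.14]
tray 180 [ 0.19  0.67  0.17  1.56 -0.13  0.92 -2.73]
```

Run:
```python
from h import *
q=quat(np.radians(-15.5))
t0=read_time_s();move_gripper(.07,40);print("open t",read_time_s()-t0)
move_ptp([.49,-.023,.24],q);print(read_time_s(),read_eef_pos())
movel([.49,-.023,.125],q,.12)
f=[]
for i in range(5): pause(.04);f.append(read_ft_force())
print(np.mean(f,0),np.std(f,0))
im=read_camera("top");cv2.imwrite("pics/t1.png",cv2.resize(im[190:290,260:420,::-1],None,fx=4,fy=4))
im=read_camera("side");cv2.imwrite("pics/s1.png",cv2.resize(im[140:260,310:430,::-1],None,fx=5,fy=5))
print(read_time_s())
```

```text
open t 0.3083
3.7667 [ 0.4901935  -0.02472106  0.23992173]
[ 0.10725782 -0.60204194  0.46979972] [0.31980519 0.37575954 0.25928839]
5.1833
```

View pics/s1.png

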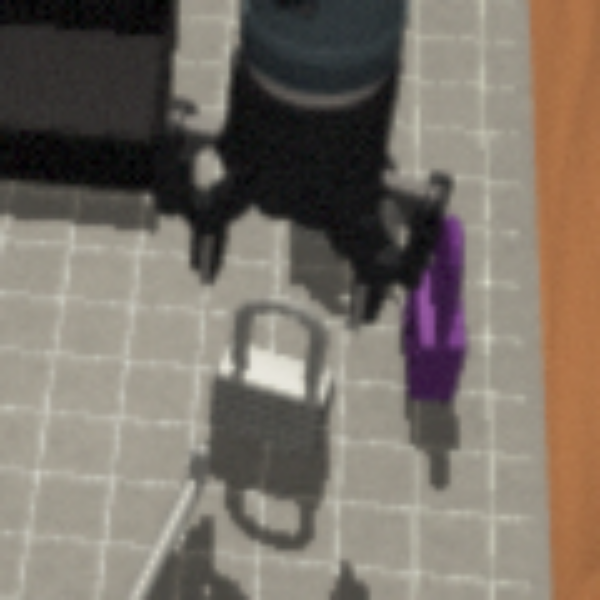

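View pics/t1.png

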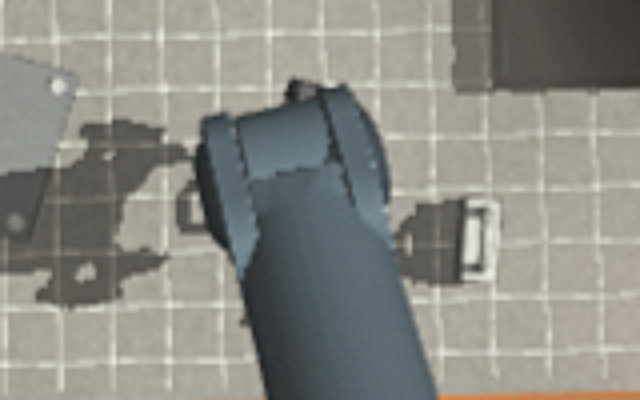

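The side view shows the fingers at crop columns 207 and 370, straddling the long shackle at about 280. I'll descend and grip.

```bash
cat >> h.py <<'E'
def fmean(n=15,dt=.03):
    f=[]
    for i in range(n): pause(dt);f.append(read_ft_force())
    return np.mean(f,0)
E
python3 - <<'E'
from h import *
q=quat(np.radians(-15.5))
movel([.49,-.023,.073],q,.06)
a=fmean();print("before",a,read_eef_pos(),read_eef_pos())
move_gripper(.03,40);print("gap",read_finger_gap(),read_time_s())
b=fmean();print("after",b,read_eef_pos(),read_ft_torque())
im=read_camera("side");cv2.imwrite("pics/s2.png",cv2.resize(im[140:260,310:430,::-1],None,fx=5,fy=5))
E
```

```text
before [0.01315091 0.19407588 0.14941179] [ 0.49004181 -0.02303319  0.07308487] [ 0.49004181 -0.02303319  0.07308487]
gap 0.04771740499191678 7.025
after [-0.1176546  -0.0506653   3.00891876] [ 0.49027363 -0.02299003  0.0732366 ] [-0.00743318  0.17254621 -0.07352095]
```

View pics/s2.png

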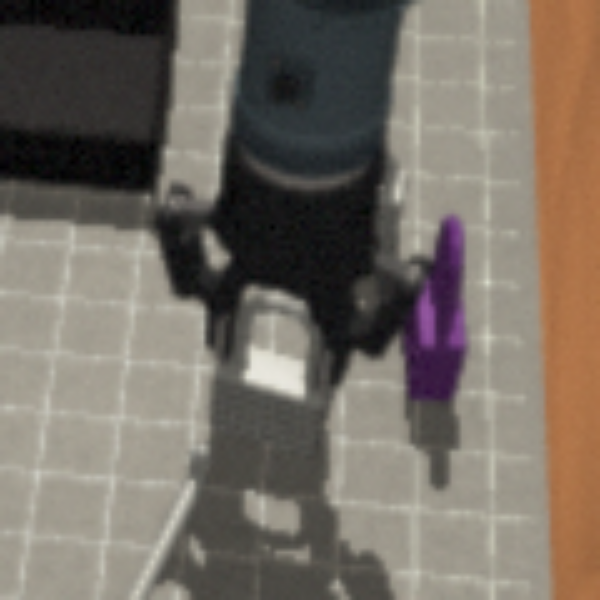

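The shackle is gripped with the padlock still standing upright. The closing pads pushed it down by about 3 N. I'll lift it and weigh it.

```bash
python3 - <<'E'
from h import *
q=quat(np.radians(-15.5))
movel([.49,-.023,.12],q,.04)
pause(.2);print(fmean(20),read_finger_gap(),read_eef_pos())
im=read_camera("side");cv2.imwrite("pics/s3.png",cv2.resize(im[130:250,300:420,::-1],None,fx=5,fy=5))
movel([.49,-.023,.22],q,.12)
movel([.51,.0,.30],quat(np.radians(-17)),.12)
pause(.2);print(fmean(20),read_finger_gap(),read_time_s(),read_eef_pos())
im=read_camera("side");cv2.imwrite("pics/side4.png",im[:,:,::-1])
print([(d["at"],round(d["confidence"],2)) for d in tip_of("side","shackle_arch")])
im=read_camera("top");cv2.imwrite("pics/top4.png",im[:,:,::-1])
E
python3 - <<'E'
import cv2
cv2.imwrite("pics/side4c.png",cv2.resize(cv2.imread("pics/side4.png")[110:270,290:440],None,fx=3.7,fy=3.7,interpolation=2))
cv2.imwrite("pics/top4c.png",cv2.resize(cv2.imread("pics/top4.png")[150:300,190:420],None,fx=3.4,fy=3.4,interpolation=2))
E
```

```text
[ 0.33189195 -0.13358587 -1.82149848] 0.047934331542166246 [ 0.49000021 -0.02302071  0.11999579]
[-0.10413011 -0.24007117 -1.73990594] 0.0480515637237431 12.5333 [5.10030995e-01 6.90598071e-06 3.00053268e-01]
[([365.9, 139.2], 0.78), ([398.3, 184.6], 0.64)]
```

View pics/side4c.png

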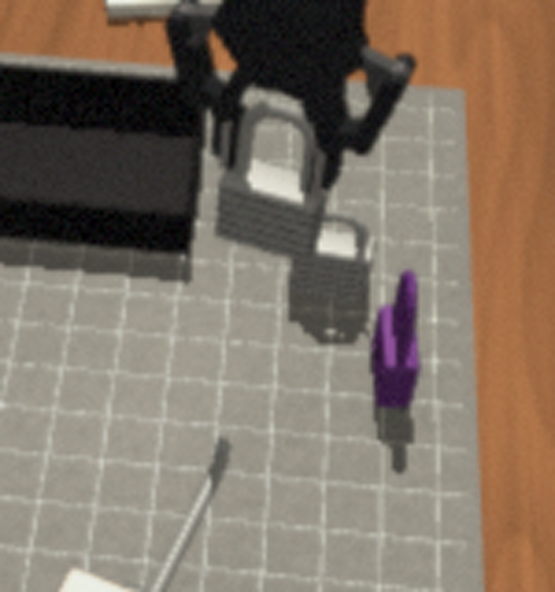

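View pics/top4c.png

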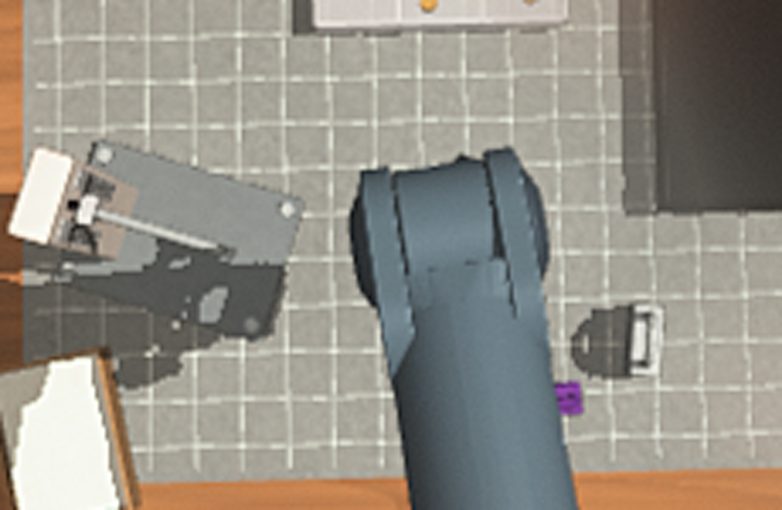

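Run:
```python
from h import *
s=cv2.imread("pics/side4.png")[:,:,::-1]
y=np.radians(-17);uy=np.array([-np.sin(y),np.cos(y),0]);o=np.array([.5345,.179,0]);z=np.array([0,0,1])
L=[np.array([o+.084*uy+.216*z,o-.018*uy+.216*z,o-.023*uy+.234*z])]
m=[(padmodel(.51,0,.227,y),(0,0,255)),(L,(255,0,0))]
overlay(s,"side",m,(320,110,420,260),5.3/1.4,"pics/os4.png")
overlay(s,"side",m,(335,125,405,185),8,"pics/os4b.png")
```

```text
(no output)
```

View pics/os4.png

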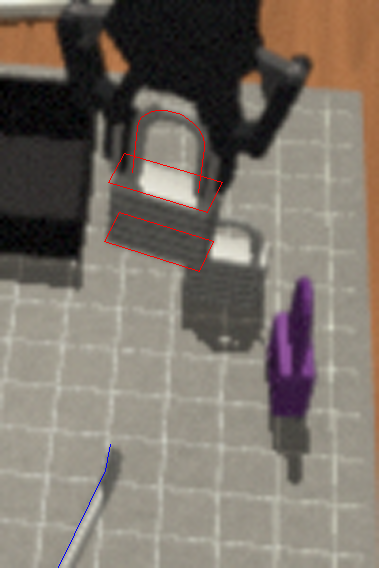

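View pics/os4b.png

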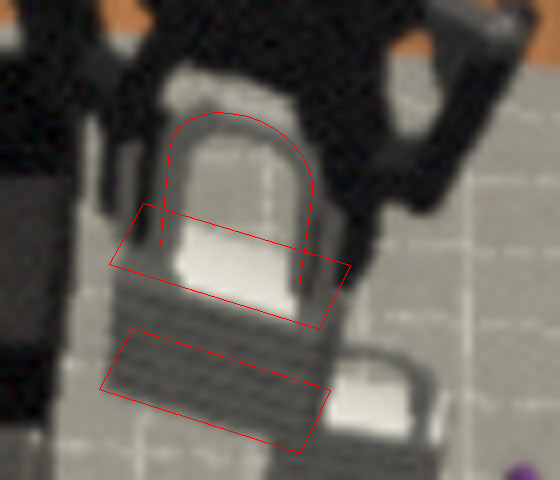

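The overlay of the held padlock shows the same image offset of about 1.5 px as the prong, so their relative position is consistent. The weight is about 1.9 N. I'll approach in front of the hook at a height between tip and window.

```bash
cat >> h.py <<'E'
YS=np.radians(-17);UX=np.array([np.cos(YS),np.sin(YS),0]);UY=np.array([-np.sin(YS),np.cos(YS),0]);SEAT=np.array([.5345,.179,0]);QS=quat(YS)
def at(dx,dy,z): return list(SEAT+dx*UX+dy*UY+[0,0,z])
def prong(d=0): return [np.array([SEAT+.084*UY+[0,0,.216-d],SEAT-.018*UY+[0,0,.216-d],SEAT-.023*UY+[0,0,.234-d]])]
E
python3 - <<'E'
from h import *
movel(at(0,-.09,.217),QS,.08)
movel(at(0,-.045,.217),QS,.05)
pause(.3);print(fmean(20),read_eef_pos(),read_time_s())
for c,b in(("side",(310,150,390,250)),("top",(200,180,300,250))):
    im=read_camera(c);p=np.array(at(0,-.045,.217-.073))
    overlay(im,c,[(padmodel(*p,YS),(0,0,255)),(prong(),(255,0,0))],b,6,f"pics/{c}5.png");cv2.imwrite(f"pics/{c}5raw.png",im[:,:,::-1])
    overlay(im,c,[],b,6,f"pics/{c}5n.png")
E
```

```text
[-0.11663512 -0.14520537 -2.00442408] [0.521359   0.13594935 0.21699839] 16.4083
```

View pics/side5.png

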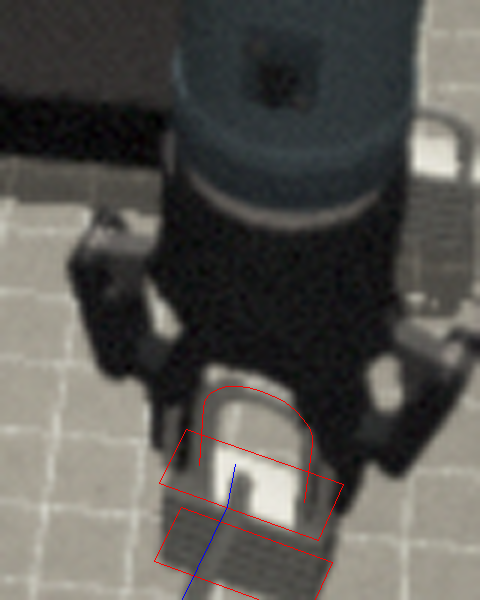

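View pics/side5n.png

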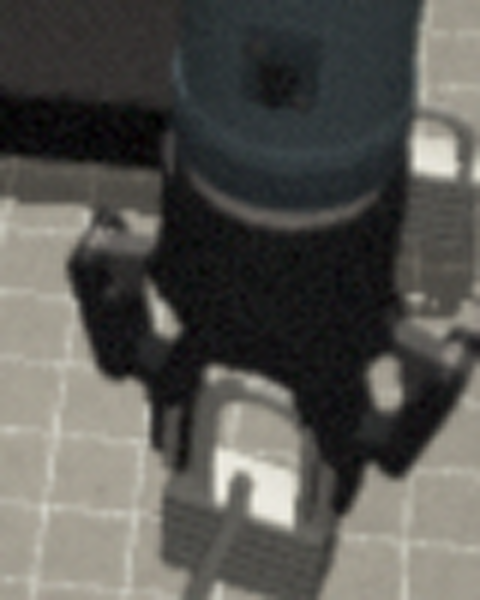

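View pics/top5.png

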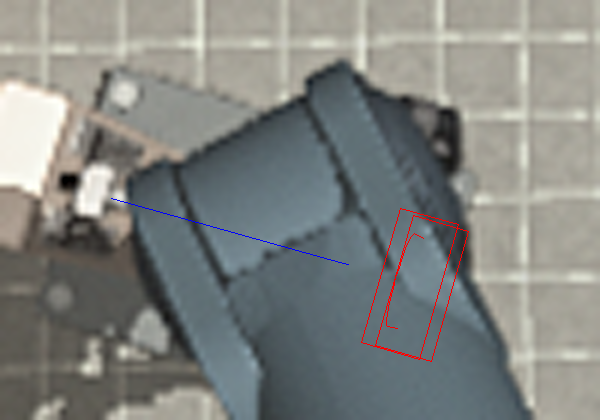

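Seen through the shackle window, the hook tip sits at crop (242,472), with the legs' inner edges at about 213 and 298. That agrees with the model, so I'll go in above the seat.

Run:
```python
from h import *
f=[]
for i in range(80): pause(.01);f.append(read_ft_force())
f=np.array(f);print(f.mean(0),f.std(0),np.corrcoef(f[:-1,2],f[1:,2])[0,1],read_time_s())
movel(at(0,0,.217),QS,.03)
print(fmean(10),read_time_s())
im=read_camera("side");b=(310,150,390,250);p=np.array(at(0,0,.217-.073))
overlay(im,"side",[(padmodel(*p,YS),(0,0,255)),(prong(),(255,0,0))],b,6,"pics/side6.png");overlay(im,"side",[],b,6,"pics/side6n.png")
```

```text
[ 0.05395028 -0.06615578 -1.87644269] [0.46820599 0.48987724 0.42836266] 0.010620898954689276 17.175
[ 0.00797375 -0.16604214 -1.66367029] 19.1583
```

View pics/side6n.png

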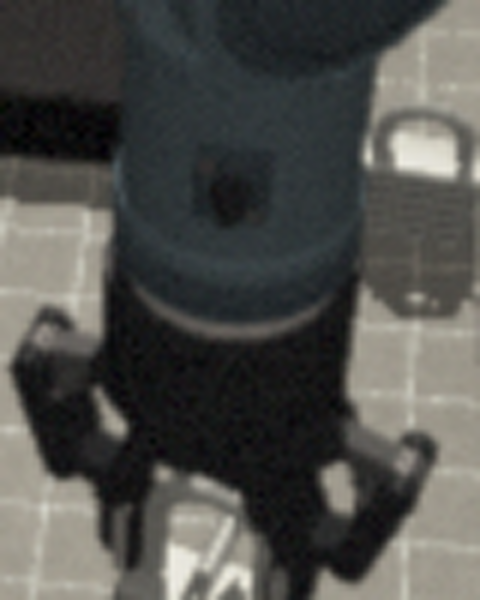

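View pics/side6.png

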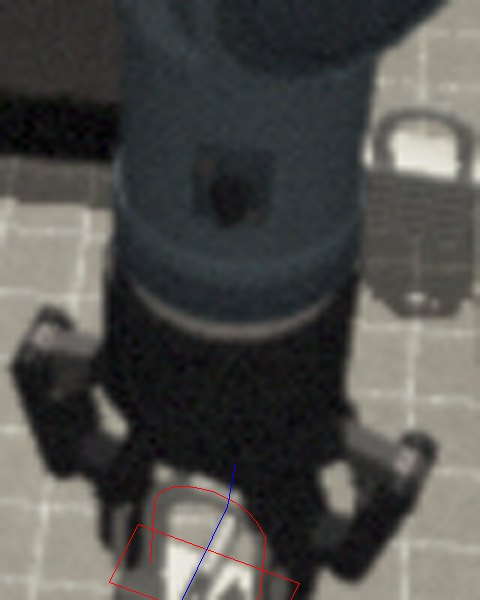

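The prong now passes well behind the arch through the window, as modelled. I'll ease the weight on, logging force against height.

```bash
cat >> h.py <<'E'
def fm(n=60,dt=.01):
    f=[]
    for i in range(n): pause(dt);f.append(read_ft_force())
    return np.mean(f,0)
E
python3 - <<'E'
from h import *
movel(at(0,0,.199),QS,.03)
for z in (.199,.192,.186,.180):
    movel(at(0,0,z),QS,.012); pause(.15)
    f=fm(50);print(z,f.round(3),"latx %.2f laty %.2f"%(f@UX,f@UY),round(read_time_s(),2),read_eef_pos()[2])
im=read_camera("side");overlay(im,"side",[],(310,180,390,280),6,"pics/side7n.png")
E
```

```text
0.199 [-0.118  0.073 -1.844] latx -0.13 laty 0.03 20.77 0.19899585096111888
0.192 [-0.055 -0.146 -1.606] latx -0.01 laty -0.16 22.07 0.19200609186536985
0.186 [ 0.222 -0.049 -1.074] latx 0.23 laty 0.02 23.29 0.18605979748052595
0.18 [ 0.239  0.109 -0.566] latx 0.20 laty 0.17 24.51 0.18004081192151408
```

View pics/side7n.png

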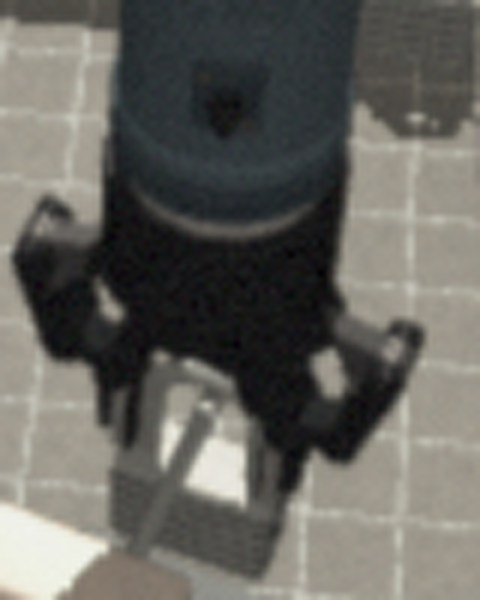

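Run:
```python
from h import *
for z in (.1755,.173):
    movel(at(.0014,0,z),QS,.01); pause(.2)
    f=fm(90);print(z,f.round(3),"latx %.2f laty %.2f"%(f@UX,f@UY),round(read_time_s(),2),read_eef_pos()[2],read_ft_torque())
```

```text
0.1755 [-1.62   0.463 -0.218] latx -1.68 laty -0.03 26.13 0.17551812510397974 [0.12316229 0.28630249 0.00633768]
0.173 [-0.924  0.291 -0.034] latx -0.97 laty 0.01 27.48 0.17300438444665284 [0.08665585 0.12935168 0.02520161]
```

Run:
```python
from h import *
movel(at(.0006,0,.1722),QS,.005); pause(.2)
f=fm(120);print(f.round(3),"latx %.2f laty %.2f"%(f@UX,f@UY),round(read_time_s(),2),read_eef_pos())
```

```text
[ 0.843 -0.198  0.02 ] latx 0.86 laty 0.06 29.06 [0.53505217 0.17878081 0.17218229]
```

Run:
```python
from h import *
movel(at(.00097,0,.1720),QS,.005); pause(.2)
f=fm(120);print(f.round(3),"latx %.2f laty %.2f"%(f@UX,f@UY),round(read_time_s(),2))
```

```text
[-0.77   0.081  0.036] latx -0.76 laty -0.15 30.51
```

Run:
```python
from h import *
movel(at(.0008,0,.1718),QS,.005); pause(.15)
f=fm(60);print(f.round(3),"latx %.2f laty %.2f"%(f@UX,f@UY),round(read_time_s(),2))
```

```text
[-0.872  0.198  0.073] latx -0.89 laty -0.07 31.41
```

Run:
```python
from h import *
movel(at(.0007,0,.172),QS,.005); pause(.15)
f=fm(50);print(f.round(3),"latx %.2f laty %.2f"%(f@UX,f@UY),round(read_time_s(),2))
if abs(f@UX)<1.0:
    im0=read_camera("side")
    move_gripper(.072,20)
    im1=read_camera("side");print("open",read_time_s(),read_finger_gap())
    pause(.3);im2=read_camera("side")
    f=fm(50);print("base",f.round(3),read_time_s())
    im3=read_camera("side")
    b=(320,190,370,270)
    o=np.hstack([cv2.resize(np.ascontiguousarray(i[b[1]:b[3],b[0]:b[2],::-1]),None,fx=4,fy=4,interpolation=2) for i in(im0,im1,im2,im3)]);cv2.imwrite("pics/rel.png",o)
```

```text
[-0.535  0.053 -0.104] latx -0.53 laty -0.11 32.23
open 32.6917 0.0720516722342211
base [-0.139  0.101 -0.005] 33.4583
```

View pics/rel.png

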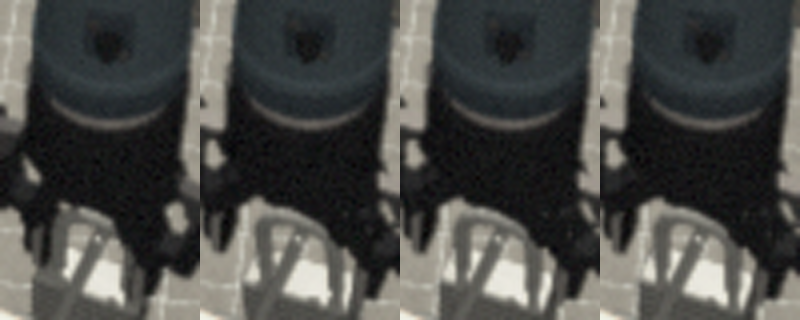

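The padlock hangs free with the fingers clear on both sides, and the force baseline is about 0. I'll let it settle and check it from pictures.

Run:
```python
from h import *
ims=[]
pause(1.5)
for k in range(6): ims.append(read_camera("side"));pause(.6)
g=[i[225:262,325:362].astype(float).mean(2) for i in ims]
for a in g[1:]: print(cv2.phaseCorrelate(g[0],a)[0],np.abs(a-g[-1]).mean().round(2))
print(read_time_s(),read_ft_force())
overlay(ims[-1],"side",[],(310,200,390,275),8,"pics/hang.png")
cv2.imwrite("pics/hangraw.png",ims[-1][:,:,::-1])
```

```text
(-0.030368073904277537, -0.04613568692867531) 2.98
(0.0005094350668493064, -0.015887578445269668) 2.98
(-0.019315048571424853, -0.04178307711299922) 2.94
(0.030920003185464395, -0.08135930254239909) 2.97
(0.05440723188322849, -0.08403964314141987) 0.0
38.9083 [-0.20611362 -0.04536096 -0.25254837]
```

View pics/hang.png

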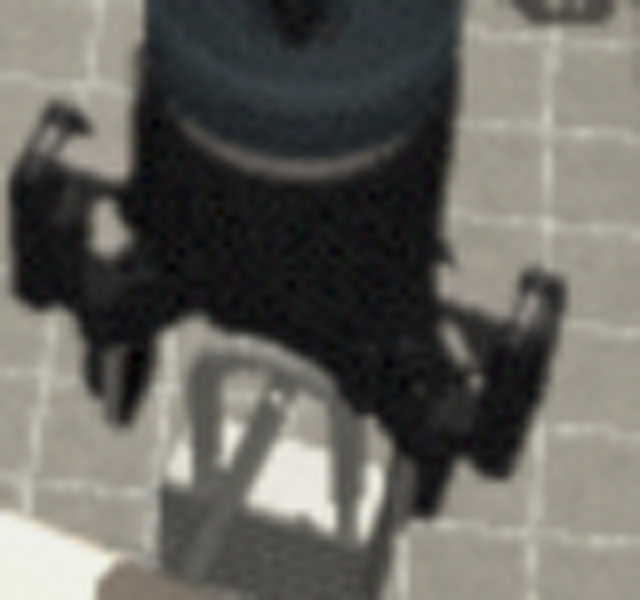

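It stayed at rest for over 3 s, with image shifts under 0.1 px. I'll regrip and lift off slowly.

Run:
```python
from h import *
move_gripper(.03,25);print("gap",read_finger_gap(),read_time_s())
pause(.1);f=fm(30);print(f.round(2),"latx %.2f"%(f@UX))
movel(at(.0007,0,.200),QS,.014)
f=fm(30);print(f.round(2),read_time_s())
movel(at(.0007,0,.218),QS,.03)
f=fm(30);print(f.round(2),"latx %.2f"%(f@UX),read_time_s())
im=read_camera("side");overlay(im,"side",[],(310,150,390,250),6,"pics/side9.png")
```

```text
gap 0.048335280443336556 39.2333
[-0.2   0.   -0.07] latx -0.19
[-0.16 -0.02 -1.68] 41.9833
[ 0.05 -0.02 -1.86] latx 0.06 42.9833
```

View pics/side9.png

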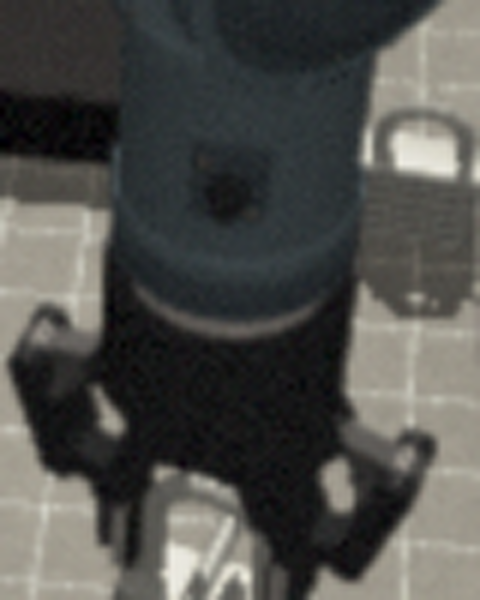

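Run:
```python
from h import *
movel(at(.0007,-.04,.218),QS,.03);print(fm(15).round(2),read_time_s())
movel(at(.0007,-.1,.23),QS,.08)
move_ptp([.66,-.26,.22],quat(0.));print(read_time_s(),read_eef_pos())
movel([.66,-.26,.10],quat(0.),.1)
print(fm(20).round(2),read_time_s())
im=read_camera("side");overlay(im,"side",[(padmodel(.66,-.26,.027,0),(0,0,255))],(265,90,385,190),6,"pics/side10.png")
im=read_camera("side");overlay(im,"side",[],(265,90,385,190),6,"pics/side10n.png")
```

```text
[-0.23 -0.13 -1.75] 44.6417
46.9667 [ 0.66066387 -0.25679384  0.220186  ]
[ 0.2 -0.1 -1.6] 48.4833
```

View pics/side10n.png

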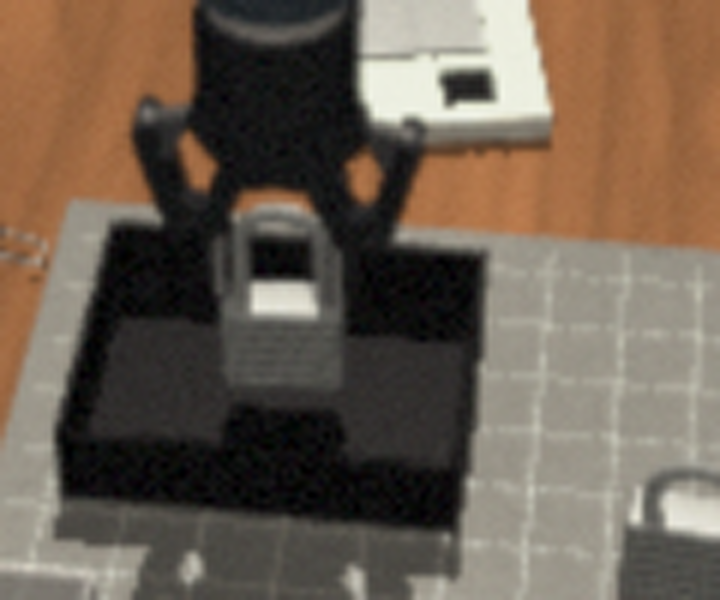

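It's upright above the tray floor and well inside the walls. I'll set it down softly.

Run:
```python
from h import *
q=quat(0.)
movel([.66,-.26,.082],q,.03)
z=.082
while z>.0745:
    z-=.0007;movel([.66,-.26,z],q,.005)
    f=fm(12)
    print(round(z,4),f[2].round(2),end=" ")
    if f[2]>-.6: break
print(fm(20).round(2),read_time_s())
move_gripper(.072,20)
pause(.3)
im=read_camera("side");overlay(im,"side",[],(265,90,385,190),6,"pics/side11n.png");print(read_time_s(),fm(10).round(2))
```

```text
0.0813 -1.84 0.0806 -1.91 0.0799 -1.76 0.0792 -1.84 0.0785 -0.06 [-0.63 -0.07  0.37] 51.4583
52.1667 [ 0.05 -0.11 -0.18]
```

View pics/side11n.png

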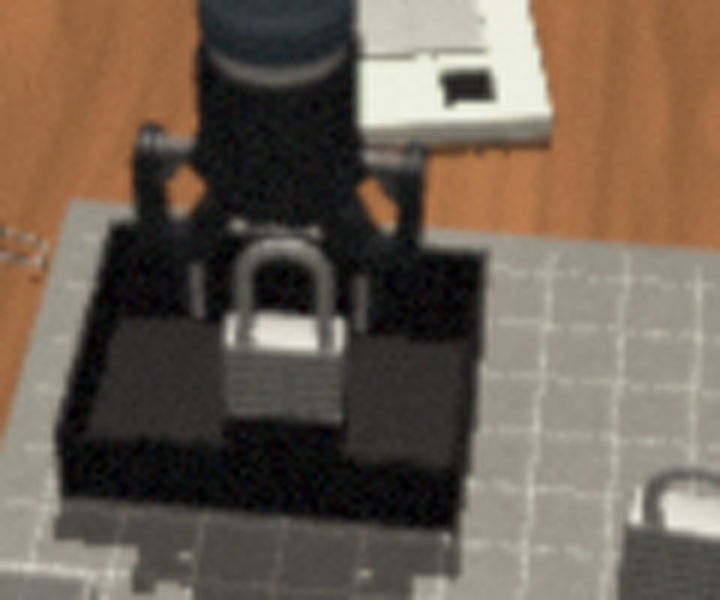

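It's standing in the tray with the fingers clear. I'll retreat straight up and check.

Run:
```python
from h import *
q=quat(0.)
movel([.66,-.26,.20],q,.08)
movel([.60,-.32,.27],q,.12)
pause(.2)
im=read_camera("side");overlay(im,"side",[],(265,100,425,260),3.7,"pics/side12.png")
print(read_time_s());sign_off();print(read_time_s())
```

```text
55.2333
the job is handed in; nothing more can be done
the job is handed in; nothing more can be done
```

View pics/side12.png

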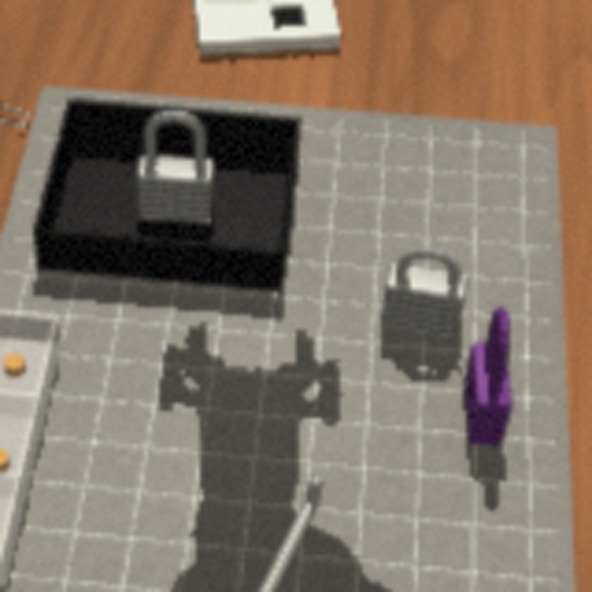

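The job is done and handed in at 55 s, with no verdict reported. I hung the long-shackle padlock (about 1.86 N, or 0.19 kg) on the hook and let go, then lifted it off slowly and set it down in the black tray.

- **Hanging:** I moved it down at about 0.01 m/s and let go with roughly 0.1 N of vertical load still in the gripper. It hung untouched for about 6 s, and pictures over the last 3 s showed shifts under 0.1 px.
- **Set-down and last picture:** It touched the tray floor gently, with the force on the tool ending at about 0.4 N upward. The last picture, taken just before hand-in, shows it upright in the tray. The short-shackle and purple padlocks are where they stood, the hook is back up, and the gripper is clear.
- **Less clean:** While centring on the hook, sideways force varied between about +0.9 and -1.7 N from friction. It was 0.5 N when I let go. The averaged vertical force just before release ranged from +0.07 to -0.10 N, all within sensor noise. Hook speed and travel were not measured directly. From the spring figures they should be about 22 mm of travel and a release speed well below 0.05 m/s.

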